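Hold a specimen stand against the sprung jig panel for screwing

TASK

Pick up the large wooden specimen stand with the sloping front and set it down flat on the bed of the assembly jig, between the two low rails, its square back end towards the upright plywood panel and not yet pushing it. Then slide it along the bed, back end flush against the panel, and push the sprung panel back until its pointer stands between the two marks (10 to 20 mm of travel, about 9 N in the middle; never push it near its end stop), and hold it steady there for at least two seconds. A pupil will then drive the screw, so finish while still holding and pressing the stand with the gripper; leave all other things on the table where they are.

Things in the scene. Friction and masses are not known exactly. Their poses are not given: they have to be found in the camera images.
- stand: The part to hold: plain wooden specimen stand, 100 (x) x 45 (y) x 50 (z) mm, about 150 g; origin centre of underside. -x end: front, sloping 45 deg (white card) from 18 mm up at the end to the top 32 mm behind it. +x end: square back. Flat sides 45 mm apart, good to grip at x = 0, 30 mm up. Starts upright on the table right of the jig, in one of 3 places shared with small_stand and plain_block.
- stand_back (a point): Centre of the stand's square back end: 50 mm from the stand's origin along its +x, 25 mm above its underside.
- jig: Jig fixed to the table. Origin on the table surface; +x: pushing direction, to the panel; z up. Plywood bed x = -115 to +135 mm, 130 mm wide, top 18 mm above the table. Two rails along x, from x = -110 to +30, 8 mm above the bed, inner faces y = +-28.5, outer +-40.5 mm; free room above and beside them. Beyond the panel: springs and an end block 36 mm above the bed.
- panel (a point): Upright plywood panel on the sprung carriage, 100 mm wide (y), 11 mm thick, top 69 mm above the bed. This point: middle of its front face (towards the stand), at bed height; axes as the jig's. At rest the front face is at jig x = +50 mm; it moves with the carriage, which is lower than the panel.
- carriage (a joint): Travel of panel and carriage along the jig's +x, m: 0 at rest, 0.03 at the end stop. Springs push back with 600 N/m from 0 (0.010 = 6 N, 0.015 = 9 N, 0.020 = 12 N), no friction. A steel pointer on its -y side passes two dark marks on the bed, at 10 and 20 mm of travel; at rest it is 10 mm short of the first.
- small_stand: Bystander: a similar but smaller wooden stand with a sloping front, 66 x 34 x 34 mm. Origin under its centre. Leave alone.
- plain_block: Bystander: a plain rectangular wooden block without a slope, 100 x 45 x 50 mm. Origin under its centre. Leave alone.
- mortar: Bystander: white mortar, 86 mm across, 45 mm high, its pestle in it reaching 75 mm high. Origin under its centre.
- beaker: Bystander: clear plastic beaker, 76 mm across, 95 mm high. Origin under its centre.
- jar: Bystander: amber glass jar with a dark lid, 60 mm across, 85 mm high. Origin under its centre.
- cylinder: Bystander: clear measuring cylinder on a round foot 66 mm across, 170 mm high. Origin under its centre.
- screwdriver: Bystander: screwdriver with a black handle, lying on the table beyond the jig. Origin under its middle.

How it is judged:
On the way, in this order (a step that is already met when the one before it is completed fails the run):
1. the large stand lies flat on the jig's bed between the rails, back end towards the panel, the panel still at rest (z of stand in the frame of jig between 0.013 and 0.022 m and y of stand_back in the frame of jig between -0.01 and 0.01 m and angle between stand's own z axis and vertical below 0.07 rad and x of stand_back in the frame of jig between -0.04 and 0.054 m and angle between the x axis of stand and the x axis of jig, either way round below 0.2 rad and value of joint carriage below 0.005 m), for 0.2 s.
2. the stand is held flush against the panel with the pointer between the marks, steadily for two seconds (z of stand in the frame of jig between 0.013 and 0.022 m and y of stand_back in the frame of jig between -0.01 and 0.01 m and angle between stand's own z axis and vertical below 0.07 rad and x of stand_back in the frame of panel between -0.004 and 0.003 m and angle between the x axis of stand and the x axis of jig, either way round below 0.08 rad and value of joint carriage between 0.009 and 0.021 m and contact force between stand and carriage between 4 and 14 N and contact force between the fingers and stand above 2 N and linear speed of stand below 0.01 m/s), for 2 s.
At the end, for the whole second after the job is handed in: The gripper still holds or pushes the stand (over 2 N), which rests flat on the bed (within 4 mm of height, 4 degrees), centred on the jig within 10 mm, in line within 4.5 degrees, its square back end on the panel, pressing it with 4 to 14 N, the carriage 9 to 21 mm back, at rest (all of step 2); the arm keeps its last pose, push and grip.
It fails at once if the carriage is pushed near its end stop (over 27 mm) (value of joint carriage above 0.027 m).
It fails at once if a bystander is moved more than 35 mm or tipped over (distance of any of small_stand, plain_block, mortar, beaker, jar, cylinder, screwdriver from where it was at the start of the episode above 0.035 m or angle between any of small_stand, plain_block, mortar, beaker, jar, cylinder's own z axis and vertical above 0.5 rad).
It also fails if it takes over 43 s, if anything falls off the work surface, if the arm or the gripper's body presses on something with over 40 N, if the wrist force passes 120 N, or if a joint passes its speed limit or range.

ROBOT

A 7-joint arm with a two-finger parallel gripper is mounted at the origin on the work surface. World frame = base frame: x ahead of the robot, y to its left, z up, the work surface at z = 0. Lengths are in m, angles in rad, forces in N, time in s.
With the tool pointing down it reaches from about 0.4 to 0.85 m from the base axis. Payload 4.4 kg.
Tool frame: the origin (TCP) lies midway between the tips of the shut fingers; the grasp point (between the pads) lies 19 mm behind it; z points along the fingers, y is the line along which they close (so a half turn about z gives the same grasp; the last joint's range is limited). The gripper opens to 94 mm and grips with 3 to 60 N. Pads are 16 mm wide; open, the fingers measure 119 mm over their backs; the gripper's body (75 mm by 177 mm) begins 78 mm behind the grasp point.
Start: joints at [1.173, 0.628, 0.038, 1.517, -0.027, 0.996, -0.02], TCP at [0.212, -0.615, 0.205] pointing down, gripper open.
Joint ranges: [-3.06, 3.06], [-0.37, 2.12], [-1.25, 1.32], [0.18, 2.47], [-1.1, 4.24], [0.23, 1.98], [-2.94, 2.94]. Speed limits (rad/s): [2.57, 2.57, 3.14, 3.14, 3.14, 3.14, 3.14].

INTERFACE

Orientations are given as [roll, pitch, yaw] about the fixed x, y, z axes, in that order (R = Rz(yaw) Ry(pitch) Rx(roll)).
In Python, from cell import ctrl, read_camera gives the robot as it stands (ctrl), with the cameras as plain functions.
- The arm moves only by the shell command python3 inch.py 'ROWS' [FORCE]. ROWS is one flat JSON list of numbers that holds 1 to 20 rows one after another, with no inner brackets; each row has 7 numbers: the finger opening in m, then dx, dy, dz in shares of the most that a row can go, 1 being 62.5 mm, then a rotation vector rx, ry, rz in shares of 4 rad (1.0 is 4 rad); each row shifts and turns the commanded pose from where the row before left it, along the tool's axes as they then stand; what a row does not reach is not made up. A row lasts 1/8 s, in which the tool goes at most 0.0625 m and 0.188 rad, less where a joint would pass 70% of its speed; a pose out of reach is approached as far as the arm can. The fingers move at their own pace and stop on an object; FORCE is the grip in N (left out, the last holds). Time passes only in rows, so rows that do not move let the fingers close. It prints the time, the measured TCP pose, the force, the opening and the grip force at its end. Shift and turn numbers lie between -1 and 1, and a call with a number outside is refused. Input that does not fit is refused with a message, and nothing moves.
- ctrl.get_obs(): the state, without advancing time (a new reading comes with each control period).
- read_camera(name): name is "scene" or "top"; returns a dict with "image" (480x640x3 uint8, blue, green, red), "intrinsics" (3x3 intrinsics, pixels), "extrinsics" (4x4, takes a point from world to camera coordinates). Camera axes: x right, y up, looking along -z (the intrinsics and any distortion apply to the point x, -y, -z); pixel columns grow to the right and rows downward; lengths in m; the calibration is good to about 2 mm. A picture is of the moment at which its call begins. There is no depth.
- ctrl.sign_off(): hands the job in; it is judged then, once.
The state is a dict: "clock": time; "qpos": joint angles; "dq": joint speeds; "joint_efforts": joint torques, N m; "tcp_pos": TCP position; "tcp_rot": TCP orientation; "contact_force": force on the tool from outside, world axes, zero at the start; "ft_torque": the same for the moment, N m; "opening": finger opening in m; "grasp_force": force on a finger pad.
Only numpy, scipy, OpenCV 4.12 (cv2) and the standard library are available. Lean on these libraries where they do the work, as an engineer would, in place of code of your own. Each camera call takes 0.05 s, during which the arm holds its last target. There are 200 camera calls.

## Working session

There is one attempt and no reset: what is moved stays moved. The work goes in short steps, Python scripts to look and compute and a shell command to move; the robot and the scene stay as the last step left them, time stands still between calls to the robot, and variables do not carry over. Pictures are saved under pics/ and viewed, at most 10 in all, crops included, and the job is handed in when it is done.

```bash
ls; mkdir -p pics; python3 - <<'E'
from cell import ctrl, read_camera
import cv2,numpy as np,json
np.set_printoptions(precision=4,suppress=True)
o=ctrl.get_obs(); print(o['clock'],o['tcp_pos'],o['tcp_rot'],o['opening'])
for n in('scene','top'):
    c=read_camera(n); cv2.imwrite(f'pics/{n}0.png',c['image']); print(n,c['intrinsics'],c['extrinsics'],[k for k in c])
    np.savez(f'pics/{n}0.npz',K=c['intrinsics'],E=c['extrinsics'])
E
```

```text
cell.py
inch.py
pics
0.0 [ 0.2116 -0.6139  0.2046] [-3.1397  0.      0.3318] 0.09403324732386724
scene [[459.7247   0.     319.7203]
 [  0.     459.7247 239.468 ]
 [  0.       0.       1.    ]] [[ 0.4492  0.8934 -0.0072 -0.2918]
 [-0.7591  0.3859  0.5243  0.3499]
 [ 0.4712 -0.2301  0.8515 -1.2726]
 [ 0.      0.      0.      1.    ]] ['image', 'intrinsics', 'extrinsics']
top [[500.0082   0.     316.8207]
 [  0.     500.0082 239.8931]
 [  0.       0.       1.    ]] [[-0.0068 -0.9998  0.0188  0.0297]
 [ 0.9946 -0.0048  0.1041 -0.5096]
 [-0.104   0.0194  0.9944 -1.0502]
 [ 0.      0.      0.      1.    ]] ['image', 'intrinsics', 'extrinsics']
```

View pics/scene0.png

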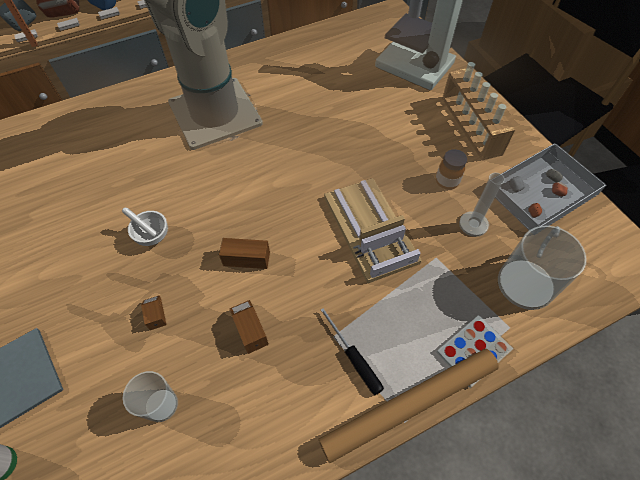

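View pics/top0.png

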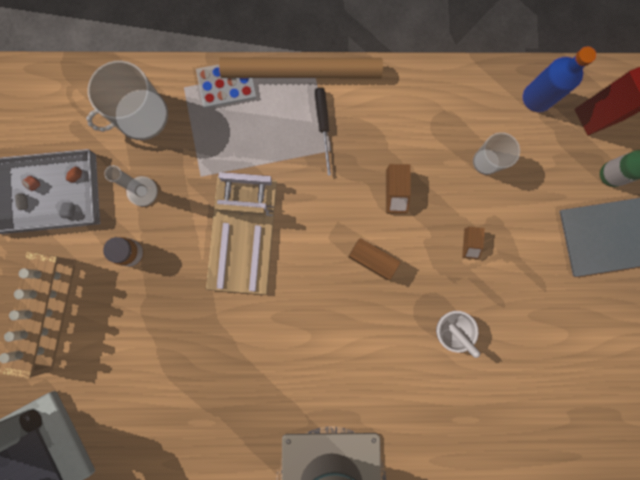

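The scene view shows the large stand at (249,327) with its white slope at the far end, the plain block at (245,253), the small stand at (153,311) and the jig at (372,228). In the top view the large stand is at (398,190) with its slope facing down, and the jig is at (242,235) with +x up. I'll zoom in on the stand and the jig.

```bash
cat >h.py <<'E'
import numpy as np,cv2
np.set_printoptions(precision=4,suppress=True)
def cal(n): d=np.load(f'pics/{n}0.npz'); return d['K'],d['E']
def ray(n,px,z):
    K,E=cal(n); R,t=E[:3,:3],E[:3,3]; px=np.atleast_2d(np.float64(px))
    d=np.c_[px,np.ones(len(px))]@np.linalg.inv(K).T*[1,-1,-1]
    d=d@R; c=-R.T@t
    return c+d*((z-c[2])/d[:,2])[:,None]
def proj(n,P):
    K,E=cal(n); p=(np.atleast_2d(P)@E[:3,:3].T+E[:3,3])*[1,-1,-1]; p=p@K.T; return p[:,:2]/p[:,2:]
E
python3 - <<'E'
from h import *
t=cv2.imread('pics/top0.png'); s=cv2.imread('pics/scene0.png')
a=cv2.resize(t[155:225,370:430],None,fx=6,fy=6,interpolation=cv2.INTER_CUBIC)
b=cv2.resize(t[165:305,195:285],None,fx=4,fy=4,interpolation=cv2.INTER_CUBIC)
w=np.zeros((560,730,3),np.uint8); w[:420,:360]=a; w[:560,370:730]=b; cv2.imwrite('pics/c1.png',w)
a=cv2.resize(s[290:365,220:280],None,fx=5,fy=5,interpolation=cv2.INTER_CUBIC)
b=cv2.resize(s[170:290,310:430],None,fx=4,fy=4,interpolation=cv2.INTER_CUBIC)
w=np.zeros((480,790,3),np.uint8); w[:375,:300]=a; w[:480,310:790]=b; cv2.imwrite('pics/c2.png',w)
E
```

```text
(no output)
```

View pics/c1.png

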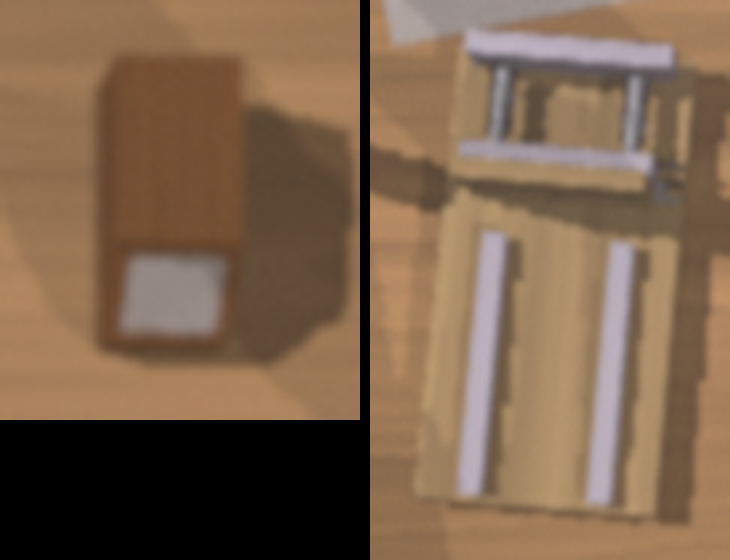

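View pics/c2.png

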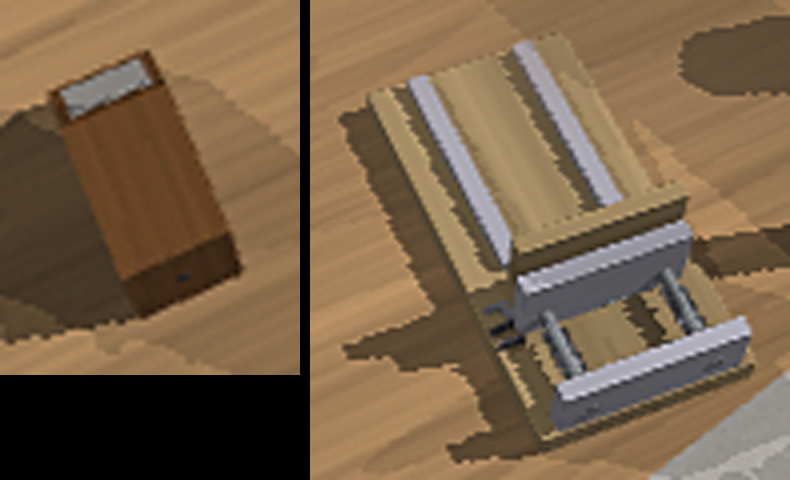

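The crops show the stand's top face: in c1 the back edge corners are at (118,57) and (243,57) and the slope edge at about row 244. In c2 its top corners are at (65,122), (165,83), (228,233) and (122,280). Both lavender rails are clear, and the panel's top is at c1 row ~170. Next I'll measure them.

```bash
python3 - <<'E'
from h import *
T=lambda p:np.array(p)/6-.4+[370,155]
S=lambda p:np.array(p)/5-.4+[220,290]
for n,P in(('top',T([[118,57],[243,57],[238,245],[113,243]])),('scene',S([[228,233],[122,280],[65,122],[165,83]]))):
    q=ray(n,P,.05)[:,:2]; print(n,q.tolist()); print('sides',np.linalg.norm(q-np.roll(q,-1,0),axis=1))
    b=(q[0]+q[1])/2; f=(q[2]+q[3])/2; u=(b-f)/np.linalg.norm(b-f); print('yaw',np.arctan2(u[1],u[0]),'origin',b-.05*u,'face mid',(b+f)/2)
for n,(x0,y0,x1,y1) in(('top',(195,165,285,305)),('scene',(310,170,430,290))):
    im=cv2.imread(f'pics/{n}0.png'); h=cv2.cvtColor(im,cv2.COLOR_BGR2HSV).astype(int)
    m=((im[:,:,0].astype(int)>im[:,:,2]-5)&(h[...,2]>125)).astype(np.uint8); k=np.zeros_like(m); k[y0:y1,x0:x1]=m[y0:y1,x0:x1]
    cs,_=cv2.findContours(k,cv2.RETR_EXTERNAL,cv2.CHAIN_APPROX_NONE)
    for c in cs:
        if cv2.contourArea(c)<60: continue
        q=ray(n,c[:,0],.026)[:,:2].astype(np.float32); r=cv2.minAreaRect(q*1000); bx=cv2.boxPoints(r)
        print(n,'ctr',np.array(r[0]),'size',np.array(r[1]),r[2],cv2.boundingRect(c))
E
```

```text
top [[0.6700664586674301, -0.1293482966571034], [0.6699809942950871, -0.17421081726403534], [0.6017157536371158, -0.17063179431442105], [0.6025759126534119, -0.12608716098312991]]
sides [0.0449 0.0684 0.0446 0.0676]
yaw -0.050343187316518746 origin [ 0.6201 -0.1493] face mid [ 0.6361 -0.1501]
scene [[0.6743896032341088, -0.12923458370315885], [0.6732984974531341, -0.1724998587743718], [0.6033676849020805, -0.16874619306573152], [0.6058259807233675, -0.1271927550336341]]
sides [0.0433 0.07   0.0416 0.0686]
yaw -0.04182200572485376 origin [ 0.6239 -0.1488] face mid [ 0.6392 -0.1494]
top ctr [471.9776 159.6094] size [  9.1034 133.7543] 85.14337158203125 (250, 227, 10, 63)
top ctr [477.8183 228.0473] size [  9.602  135.6335] 85.06816864013672 (218, 224, 10, 64)
top ctr [612.119  185.4712] size [100.2722  49.3474] 83.54317474365234 (219, 182, 47, 26)
top ctr [647.2167 182.2235] size [109.8422  11.2142] 84.99723815917969 (220, 173, 51, 9)
scene ctr [612.4424 194.3149] size [111.5723  53.9371] 85.54344177246094 (369, 237, 51, 33)
scene ctr [565.203  202.3891] size [102.4624  11.7739] 85.1089096069336 (362, 225, 43, 19)
scene ctr [474.0568 160.321 ] size [ 11.7983 137.2126] 85.16425323486328 (334, 189, 26, 47)
scene ctr [472.754  229.7529] size [ 11.9067 124.1056] 85.1898422241211 (361, 180, 27, 41)
```

The rows are not in the units I measure in: shifts go in shares of 62.5 mm and turns go in shares of 4 rad. I convert before sending: 0.0415 m is 0.664, -0.0236 m is -0.3776, 0.095 rad is 0.0238.

```bash
cat >>h.py <<'E'
from scipy.spatial.transform import Rotation as Ro
def togo(pos,yaw):
    "shift and turn in the tool's axes from the measured pose to pos, yaw (tool down)"
    from cell import ctrl, read_camera
    o=ctrl.get_obs(); R=Ro.from_euler('xyz',o['tcp_rot'])
    print('t',o['clock'],'tcp',o['tcp_pos'],o['tcp_rot'],'F',o['contact_force'],'open',o['opening'],o['grasp_force'])
    print('shift',R.inv().apply(np.array(pos)-o['tcp_pos']),'turn',(R.inv()*Ro.from_euler('xyz',[np.pi,0,yaw])).as_rotvec())
E
python3 inch.py '[0.08,0.664,-0.3776,0,0,0,0,0.08,0.664,-0.3776,0,0,0,0,0.08,0.664,-0.3776,0,0,0,0,0.08,0.664,-0.3776,0,0,0,0,0.08,0.664,-0.3776,0,0,0,0,0.08,0.664,-0.3776,0,0,0,0,0.08,0.664,-0.3776,0,0,0,0,0.08,0.664,-0.3776,0,0,0,0,0.08,0.664,-0.3776,0,0,0,0,0.08,0.664,-0.3776,0,0,0,0,0.08,0.664,-0.3776,0,0,0,0,0.08,0.664,-0.3776,0,0,0,0,0.08,0.664,-0.3776,0,0,0,0,0.08,0,0,0,0,0,0.0238,0.08,0,0,0,0,0,0.0238,0.08,0,0,0,0,0,0.0238,0.08,0,0,0,0,0,0.0233,0.08,0,0,0,0,0,0,0.08,0,0,0,0,0,0]'
python3 -c "
from h import *
togo([.622,-.149,.1],-.046)"
```

```text
clock: 2.48
tcp_pos: [0.6217, -0.1487, 0.2052]
tcp_rot: [-3.141, 0.0, -0.045]
contact_force: [0.9, 0.7, 0.6]
opening: 0.0799
grasp_force: 0.0
t 2.475 tcp [ 0.6217 -0.1487  0.2052] [-3.1415  0.0005 -0.0446] F [0.8904 0.6915 0.5966] open 0.07989138314722774 0.0
shift [0.0003 0.0003 0.1052] turn [-0.0001  0.0005  0.0014]
```

```bash
python3 inch.py '[0.08,0,0,0.56,0,0,0,0.08,0,0,0.56,0,0,0,0.08,0,0,0.56,0,0,0,0.08,0,0,0.56,0,0,0,0.08,0,0,0.4,0,0,0,0.08,0,0,0.24,0,0,0,0.08,0,0,0.16,0,0,0,0.08,0,0,0,0,0,0]'
python3 inch.py '[0.03,0,0,0,0,0,0,0.03,0,0,0,0,0,0,0.03,0,0,0,0,0,0,0.03,0,0,0,0,0,0,0.03,0,0,0,0,0,0,0.03,0,0,0,0,0,0]' 40
python3 -c "
from h import *
togo([.622,-.149,.015],-.046)"
```

```text
clock: 3.48
tcp_pos: [0.6219, -0.1488, 0.0153]
tcp_rot: [-3.141, 0.0, -0.046]
contact_force: [0.2, -0.8, 0.5]
opening: 0.08
grasp_force: 0.0
clock: 4.22
tcp_pos: [0.6221, -0.149, 0.0158]
tcp_rot: [3.141, -0.0, -0.046]
contact_force: [0.6, -0.1, 2.9]
opening: 0.0452
grasp_force: 39.8
t 4.225 tcp [ 0.6221 -0.149   0.0158] [ 3.1413 -0.0004 -0.0464] F [ 0.5559 -0.08    2.9138] open 0.04518098461948489 39.84720457345247
shift [-0.0001 -0.      0.0008] turn [ 0.0003 -0.0004 -0.0004]
```

To row units: -0.04 m is -0.64, -0.0336 m is -0.5376, 0.039 rad is 0.0098.

```bash
python3 inch.py '[0.03,0,0,-0.32,0,0,0,0.03,0,0,-0.48,0,0,0,0.03,0,0,-0.64,0,0,0,0.03,0,0,-0.48,0,0,0,0.03,-0.2432,-0.5376,0,0,0,0,0.03,-0.2432,-0.5376,0,0,0,0,0.03,-0.2432,-0.5376,0,0,0,0,0.03,-0.2432,-0.5376,0,0,0,0,0.03,-0.2432,-0.5376,0,0,0,0,0.03,-0.2432,-0.5376,0,0,0,0,0.03,-0.2432,-0.5376,0,0,0,0,0.03,-0.2432,-0.5376,0,0,0,0,0.03,-0.2432,-0.5376,0,0,0,0,0.03,-0.2432,-0.5376,0,0,0,0,0.03,0,0,0,0,0,0.0098,0.03,0,0,0,0,0,0,0.03,0,0,0,0,0,0]'
python3 - <<'E'
from h import *
from cell import ctrl, read_camera
togo([.4856,.1933,.05],-.0855)
for n in('scene','top'): cv2.imwrite(f'pics/{n}1.png',read_camera(n)['image'])
s=cv2.imread('pics/scene1.png')[120:300,260:440]; cv2.imwrite('pics/c3.png',cv2.resize(s,None,fx=3.2,fy=3.2,interpolation=cv2.INTER_CUBIC))
E
```

```text
clock: 6.35
tcp_pos: [0.4862, 0.1926, 0.1358]
tcp_rot: [3.141, -0.001, -0.087]
contact_force: [-0.1, -0.2, -1.6]
opening: 0.0446
grasp_force: 39.8
t 6.35 tcp [0.4862 0.1926 0.1358] [ 3.1412 -0.0006 -0.0869] F [-0.0503 -0.2412 -1.6383] open 0.04462466928129933 39.84757974743843
shift [-0.0007 -0.0006  0.0858] turn [ 0.0004 -0.0006 -0.0014]
```

View pics/c3.png

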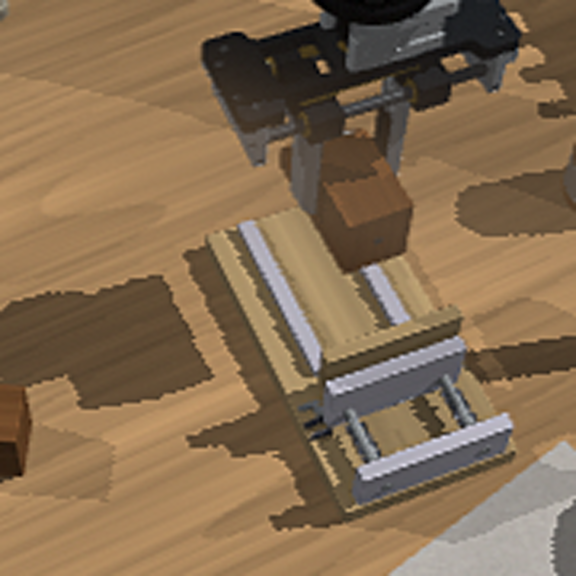

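The stand hangs level above the jig with its square back towards the panel: back face at about (375,235) in the crop, panel top at (395,335). I'll lower it now.

To row units: 0.03 m is 0.48, -0.0007 m is -0.0112, -0.0014 rad is -0.0004.

```bash
python3 inch.py '[0.03,-0.0112,-0.0096,0.48,0,0,-0.0004,0.03,0,0,0.48,0,0,0,0.03,0,0,0.32,0,0,0,0.03,0,0,0.16,0,0,0,0.03,0,0,0.064,0,0,0,0.03,0,0,0,0,0,0]'
python3 inch.py '[0.03,0,0,0.048,0,0,0,0.03,0,0,0.032,0,0,0,0.03,0,0,0.032,0,0,0,0.03,0,0,0,0,0,0,0.03,0,0,0,0,0,0]'
python3 - <<'E'
from h import *
from cell import ctrl, read_camera
togo([.4856,.1933,.0338],-.0855)
for n in('scene','top'): cv2.imwrite(f'pics/{n}2.png',read_camera(n)['image'])
s=cv2.imread('pics/scene2.png')[150:290,300:440]; t=cv2.imread('pics/top2.png')[165:305,175:315]
w=np.hstack([cv2.resize(x,(400,400),interpolation=cv2.INTER_CUBIC) for x in(s,t)]); cv2.imwrite('pics/c4.png',w)
E
```

```text
clock: 7.2
tcp_pos: [0.4853, 0.1945, 0.0418]
tcp_rot: [-3.141, -0.001, -0.084]
contact_force: [0.2, -0.6, -0.5]
opening: 0.0447
grasp_force: 39.8
clock: 7.82
tcp_pos: [0.485, 0.1946, 0.0345]
tcp_rot: [-3.142, -0.0, -0.084]
contact_force: [0.4, -0.0, -1.3]
opening: 0.0448
grasp_force: 39.8
t 7.825 tcp [0.485  0.1946 0.0345] [-3.1416 -0.0001 -0.0838] F [ 0.4247 -0.0446 -1.2793] open 0.044814849849165284 39.847692623734474
shift [0.0007 0.0012 0.0007] turn [-0.     -0.0001  0.0017]
```

View pics/c4.png

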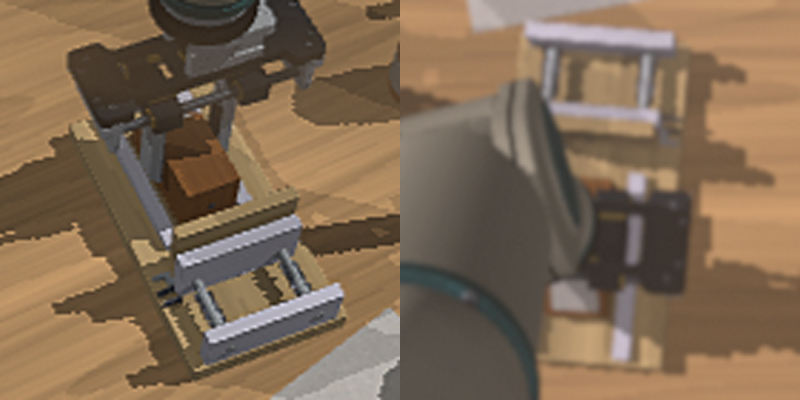

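The stand sits between the rails, with its top at (200,155) in the left crop and the panel clear of it. The forces show it's still about 0.7 mm above the bed, so I'll ease it down.

To row units: 0.001 m is 0.016, 0.0005 m is 0.008, 0.001 rad is 0.0003.

```bash
python3 inch.py '[0.03,0.008,0.016,0.008,0,0,0.0003,0.03,0,0,0.008,0,0,0,0.03,0,0,0.0048,0,0,0,0.03,0,0,0,0,0,0,0.03,0,0,0,0,0,0]'; python3 inch.py '[0.03,0,0,0.0064,0,0,0,0.03,0,0,0.0048,0,0,0,0.03,0,0,0,0,0,0,0.03,0,0,0,0,0,0]';python3 -c "
from h import *
togo([.5155,.1907,.0335],-.0855)"
```

```text
clock: 8.55
tcp_pos: [0.4855, 0.1933, 0.0338]
tcp_rot: [-3.142, -0.0, -0.085]
contact_force: [-2.4, -0.5, 5.6]
opening: 0.0448
grasp_force: 39.8
clock: 9.05
tcp_pos: [0.4855, 0.1933, 0.0338]
tcp_rot: [-3.141, -0.001, -0.085]
contact_force: [-3.4, -0.0, 12.7]
opening: 0.0443
grasp_force: 39.9
t 9.05 tcp [0.4855 0.1933 0.0338] [-3.1413 -0.0005 -0.085 ] F [-3.4482 -0.0281 12.6578] open 0.04432033854646559 39.8519491776824
shift [0.0301 0.0001 0.0003] turn [-0.0003 -0.0005  0.0005]
```

To row units: 0.005 m is 0.08, -0.0009 m is -0.0144.

```bash
python3 inch.py '[0.03,0,0,-0.0144,0,0,0,0.03,0.064,0,0,0,0,0,0.03,0.08,0,0,0,0,0,0.03,0.08,0,0,0,0,0,0.03,0.08,0,0,0,0,0,0.03,0.048,0,0,0,0,0,0.03,0,0,0,0,0,0,0.03,0,0,0,0,0,0]'; python3 -c "
from h import *
togo([.5155,.1907,.0338],-.0855)"; python3 inch.py '[0.03,0.032,0,0,0,0,0,0.03,0,0,0,0,0,0,0.03,0,0,0,0,0,0]';python3 inch.py '[0.03,0.032,0,0,0,0,0,0.03,0,0,0,0,0,0,0.03,0,0,0,0,0,0]'
```

```text
clock: 10.05
tcp_pos: [0.5064, 0.1921, 0.0338]
tcp_rot: [-3.141, 0.002, -0.084]
contact_force: [-3.5, -0.0, 7.7]
opening: 0.0445
grasp_force: 39.8
t 10.05 tcp [0.5064 0.1921 0.0338] [-3.1413  0.0015 -0.0844] F [-3.5404 -0.0373  7.6839] open 0.044488767737202256 39.84593655914068
shift [ 0.0091  0.0006 -0.    ] turn [-0.0003  0.0015  0.0011]
clock: 10.42
tcp_pos: [0.508, 0.192, 0.0338]
tcp_rot: [-3.141, 0.002, -0.084]
contact_force: [-4.2, -0.3, 7.6]
opening: 0.0449
grasp_force: 39.8
clock: 10.8
tcp_pos: [0.5101, 0.1918, 0.0338]
tcp_rot: [-3.141, 0.002, -0.084]
contact_force: [-4.2, 0.5, 7.8]
opening: 0.0449
grasp_force: 39.8
```

To row units: 0.002 m is 0.032, 0.0001 m is 0.0016, 0.0005 rad is 0.0001.

```bash
for i in 1; do python3 inch.py '[0.03,0.032,0.0016,0,0,0,0.0001,0.03,0,0,0,0,0,0]'|sed -n '1,2p;4p';python3 inch.py '[0.03,0.032,0.0016,0,0,0,0,0.03,0,0,0,0,0,0]'|sed -n '1,2p;4p';python3 inch.py '[0.03,0.032,0.0016,0,0,0,0,0.03,0,0,0,0,0,0]'|sed -n '1,2p;4p';python3 inch.py '[0.03,0.032,0.0016,0,0,0,0,0.03,0,0,0,0,0,0]'|sed -n '1,2p;4p';python3 inch.py '[0.03,0.032,0.0016,0,0,0,0,0.03,0,0,0,0,0,0]'|sed -n '1,2p;4p'; done
```

```text
clock: 11.05
tcp_pos: [0.5121, 0.1916, 0.0338]
contact_force: [-3.5, -0.5, 7.6]
clock: 11.3
tcp_pos: [0.5141, 0.1913, 0.0338]
contact_force: [-3.7, 0.4, 8.3]
clock: 11.55
tcp_pos: [0.5158, 0.1911, 0.0338]
contact_force: [-4.5, 0.4, 9.0]
clock: 11.8
tcp_pos: [0.517, 0.191, 0.0338]
contact_force: [-6.7, 0.6, 9.1]
clock: 12.05
tcp_pos: [0.5183, 0.1909, 0.0338]
contact_force: [-7.6, 1.6, 11.4]
```

To row units: 0.002 m is 0.032, -0.0003 m is -0.0048.

```bash
python3 inch.py '[0.03,0.032,0.0032,-0.0048,0,0,0,0.03,0.032,0.0032,0,0,0,0,0.03,0.032,0,0,0,0,0,0.03,0.016,0,0,0,0,0,0.03,0,0,0,0,0,0,0.03,0,0,0,0,0,0]';python3 - <<'E'
from h import *
from cell import ctrl, read_camera
togo([.5305,.1893,.0338],-.0855)
s=read_camera('scene')['image']; cv2.imwrite('pics/scene3.png',s)
cv2.imwrite('pics/c5.png',cv2.resize(s[200:290,330:430],None,fx=6,fy=6,interpolation=cv2.INTER_CUBIC))
E
```

```text
clock: 12.8
tcp_pos: [0.5229, 0.1907, 0.0339]
tcp_rot: [-3.141, 0.009, -0.083]
contact_force: [-11.4, 2.1, 13.5]
opening: 0.0448
grasp_force: 40.0
t 12.8 tcp [0.5229 0.1907 0.0339] [-3.1414  0.009  -0.0831] F [-11.4142   2.0649  13.4514] open 0.0447540129975631 39.95990792289376
shift [0.0077 0.0008 0.0001] turn [-0.0002  0.009   0.0024]
```

View pics/c5.png

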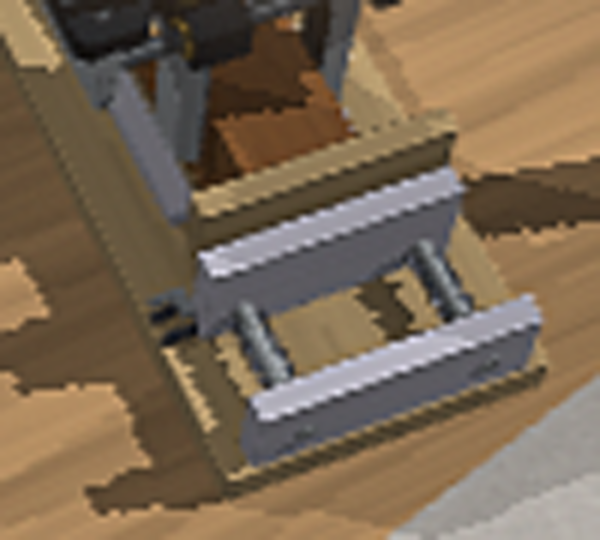

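The panel is being pushed squarely: its top edge is at (325,165) in the crop and the pointer at (175,325), near the first mark. I'll measure the carriage travel from the shift of the lavender back plate, and keep pushing.

To row units: 0.0015 m is 0.024, 0.001 m is 0.016, 0.004 rad is 0.001.

```bash
cat >>h.py <<'E'
def plate(n,im,z=.06):
    "lavender top edge of the carriage back plate -> world point on plane z"
    h=cv2.cvtColor(im,cv2.COLOR_BGR2HSV).astype(int)
    m=((im[...,0].astype(int)>im[...,2]-5)&(h[...,2]>140)).astype(np.uint8)
    k=np.zeros_like(m); k[205:262,355:425]=m[205:262,355:425]
    nn,l,st,ce=cv2.connectedComponentsWithStats(k)
    return [(st[i],ray(n,ce[i],z)[0]) for i in range(1,nn) if st[i][4]>40]
E
python3 inch.py '[0.03,0.016,0.0064,-0.0064,0,0.001,0.0003,0.03,0.024,0.0064,0,0,0.001,0.0003,0.03,0.016,0,0,0,0,0,0.03,0.016,0,0,0,0,0,0.03,0,0,0,0,0,0,0.03,0,0,0,0,0,0]';python3 - <<'E'
from h import *
from cell import ctrl, read_camera
togo([.5305,.1893,.0338],-.0855)
cv2.imwrite('pics/scene4.png',read_camera('scene')['image'])
for i in(0,1,2,3,4): print(i,plate('scene',cv2.imread(f'pics/scene{i}.png')))
E
```

```text
clock: 13.6
tcp_pos: [0.5266, 0.19, 0.0338]
tcp_rot: [-3.141, 0.003, -0.085]
contact_force: [-11.7, 3.0, 8.6]
opening: 0.0447
grasp_force: 40.0
t 13.6 tcp [0.5266 0.19   0.0338] [-3.1412  0.0026 -0.0847] F [-11.6526   2.9525   8.649 ] open 0.04466692319757162 39.96101539582014
shift [ 0.004   0.0004 -0.    ] turn [-0.0003  0.0026  0.0008]
0 [(array([375, 205,  13,  16,  77], dtype=int32), array([0.5309, 0.2117, 0.06  ])), (array([355, 221,   5,  15,  46], dtype=int32), array([0.5434, 0.1443, 0.06  ])), (array([362, 225,  43,  18, 194], dtype=int32), array([0.5818, 0.187 , 0.06  ])), (array([384, 246,  36,  16, 156], dtype=int32), array([0.648 , 0.1981, 0.06  ]))]
1 [(array([375, 205,  13,  16,  77], dtype=int32), array([0.5309, 0.2117, 0.06  ])), (array([355, 221,   5,  15,  46], dtype=int32), array([0.5434, 0.1443, 0.06  ])), (array([362, 225,  43,  18, 199], dtype=int32), array([0.5818, 0.1872, 0.06  ])), (array([384, 243,  36,  19, 163], dtype=int32), array([0.6477, 0.1984, 0.06  ]))]
2 [(array([362, 225,  43,  18, 199], dtype=int32), array([0.5818, 0.187 , 0.06  ])), (array([384, 243,  36,  19, 163], dtype=int32), array([0.6477, 0.1984, 0.06  ]))]
3 [(array([363, 228,  44,  18, 203], dtype=int32), array([0.5892, 0.186 , 0.06  ])), (array([384, 249,  36,  13, 152], dtype=int32), array([0.6488, 0.1976, 0.06  ]))]
4 [(array([364, 229,  44,  19, 207], dtype=int32), array([0.5928, 0.1862, 0.06  ])), (array([384, 249,  36,  13, 152], dtype=int32), array([0.6488, 0.1976, 0.06  ]))]
```

Travel is 7.4 mm at x=0.5229 and 11.0 mm at x=0.5266, which puts contact at 0.5156 and 15 mm at about 0.5305. I'll push the remaining 4 mm and hold.

To row units: 0.0013 m is 0.0208, 0.0012 m is 0.0192, 0.003 rad is 0.0008.

```bash
python3 inch.py '[0.03,0.0192,0.0032,-0.0032,0,0.0008,0.0001,0.03,0.0208,0.0032,0,0,0.0008,0.0001,0.03,0.0208,0,0,0,0,0,0.03,0.016,0,0,0,0,0,0.03,0,0,0,0,0,0,0.03,0,0,0,0,0,0]';python3 - <<'E'
from h import *
from cell import ctrl, read_camera
togo([.5305,.1893,.0338],-.0855)
s=read_camera('scene')['image'];cv2.imwrite('pics/scene5.png',s); print(plate('scene',s)[0])
cv2.imwrite('pics/c6.png',cv2.resize(s[200:290,330:430],None,fx=6,fy=6,interpolation=cv2.INTER_CUBIC))
E
```

```text
clock: 14.4
tcp_pos: [0.5293, 0.1897, 0.0337]
tcp_rot: [-3.141, 0.0, -0.085]
contact_force: [-13.4, 4.8, 10.6]
opening: 0.0448
grasp_force: 40.0
t 14.4 tcp [0.5293 0.1897 0.0337] [-3.1414  0.0002 -0.0851] F [-13.3785   4.7559  10.6242] open 0.04477243150823182 39.962989054620266
shift [ 0.0012  0.0003 -0.0001] turn [-0.0002  0.0002  0.0004]
(array([365, 230,  43,  19, 206], dtype=int32), array([0.5954, 0.1856, 0.06  ]))
```

View pics/c6.png

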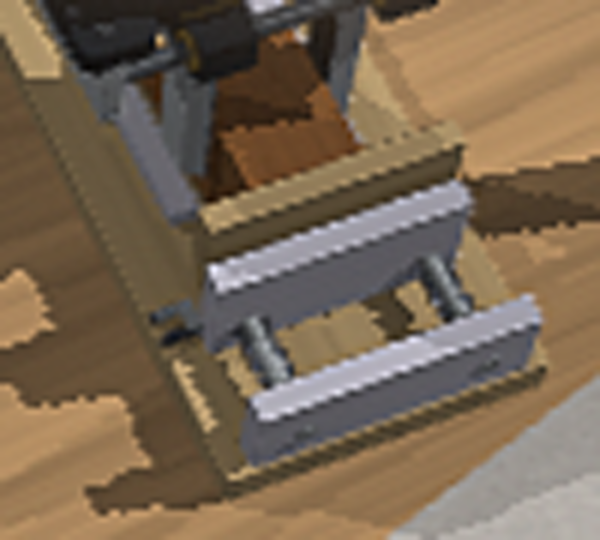

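The pointer is between the two marks (travel 13.7 mm) and the stand's back is flush on the panel. One last nudge, then hold.

To row units: 0.0013 m is 0.0208.

```bash
python3 inch.py '[0.03,0.0208,0,0,0,0,0,0.03,0,0,0,0,0,0,0.03,0,0,0,0,0,0,0.03,0,0,0,0,0,0,0.03,0,0,0,0,0,0,0.03,0,0,0,0,0,0,0.03,0,0,0,0,0,0,0.03,0,0,0,0,0,0,0.03,0,0,0,0,0,0,0.03,0,0,0,0,0,0,0.03,0,0,0,0,0,0,0.03,0,0,0,0,0,0]'; python3 inch.py '[0.03,0,0,0,0,0,0,0.03,0,0,0,0,0,0,0.03,0,0,0,0,0,0,0.03,0,0,0,0,0,0,0.03,0,0,0,0,0,0,0.03,0,0,0,0,0,0,0.03,0,0,0,0,0,0,0.03,0,0,0,0,0,0,0.03,0,0,0,0,0,0,0.03,0,0,0,0,0,0,0.03,0,0,0,0,0,0,0.03,0,0,0,0,0,0,0.03,0,0,0,0,0,0,0.03,0,0,0,0,0,0,0.03,0,0,0,0,0,0,0.03,0,0,0,0,0,0]';python3 - <<'E'
from h import *
from cell import ctrl, read_camera
togo([.5305,.1893,.0338],-.0855)
for n in('scene','top'):
    s=read_camera(n)['image'];cv2.imwrite(f'pics/{n}6.png',s)
    if n=='scene':print(plate('scene',s)[0]); a=s[195:285,330:430]
t=cv2.imread('pics/top6.png')[165:255,205:305]
cv2.imwrite('pics/c7.png',np.hstack([cv2.resize(x,(400,360),interpolation=cv2.INTER_CUBIC) for x in(a,t)]))
E
```

```text
clock: 15.95
tcp_pos: [0.5302, 0.1896, 0.0338]
tcp_rot: [-3.141, 0.001, -0.085]
contact_force: [-14.1, 4.2, 12.1]
opening: 0.0448
grasp_force: 40.0
clock: 17.95
tcp_pos: [0.5303, 0.1896, 0.0337]
tcp_rot: [-3.141, 0.001, -0.085]
contact_force: [-14.5, 4.9, 11.9]
opening: 0.0452
grasp_force: 40.0
t 17.95 tcp [0.5303 0.1896 0.0337] [-3.1415  0.0008 -0.085 ] F [-14.4905   4.8702  11.8657] open 0.045153832637337445 39.96276285499334
shift [ 0.0003  0.0003 -0.0001] turn [-0.0001  0.0008  0.0005]
(array([365, 231,  43,  18, 206], dtype=int32), array([0.5964, 0.1859, 0.06  ]))
```

View pics/c7.png

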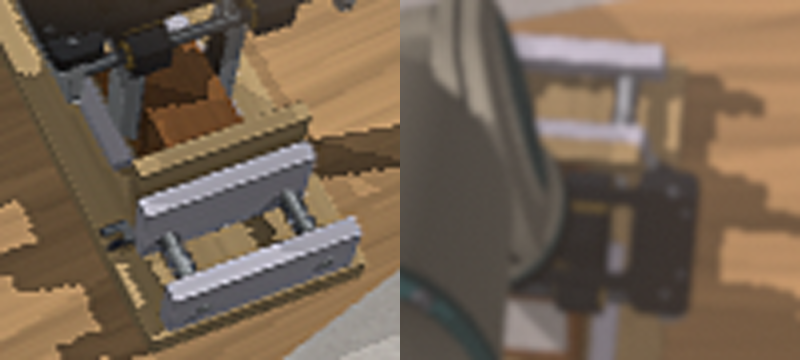

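Both views show the stand level and flush on the panel, which is pushed back 14.7 mm (plate edge at (225,180) in the left crop) and has been steady for over 3 s.

```bash
python3 -c "
from cell import ctrl, read_camera
print(ctrl.sign_off())"
```

```text
the job is handed in; nothing more can be done
None
```

The job is handed in: the stand lies flat on the jig bed with its back flush against the panel, which is pushed back about 14.7 mm (about 9 N of spring force); it was held steady for about 3 s and the gripper is still gripping and pressing it.

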